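# Put the punch away in the push-release drawer

## Task

Press the red button so that the drawer of the low green cabinet pops out, lay the orange punch gently inside it, and push the drawer home by hand until it clicks and stays shut. Press and push no harder than you need (more than 18 N damages the catch), and leave the chisel, the tin and the oil can where they are.

Things in the scene. Friction and masses are not known exactly. Their poses are not given: they have to be found in the camera images.
- cabinet: Low green steel cabinet fixed to the bench, 220 mm deep (x), 260 mm wide (y), 72 mm high. Origin: centre of its underside; its x axis points from its open front to its back, so the front edge of its top lies at x = -110 mm; y to the left, z up. It and its drawer must not be pushed with more than 18 N, the button with no more than 25 N.
- release_base: Round black button housing, 46 mm across and 10 mm high, on top of the cabinet near x = -35 mm, y = +95 mm in the cabinet's frame (seated some mm differently on each cabinet). Origin: centre of its underside, axes as the cabinet's.
- release_top (a point): Centre of the flat top of the red release button, 30 mm across; at rest 25 mm above the cabinet's top.
- release (a joint): How far the red button is down, in m: 0 up, 0.010 bottomed hard. Its spring gives 1.5 N at the start and 4 N at the bottom; the catch, holding the drawer, adds up to 5 N. It lets go about 5 to 6 mm down, at 6 to 9 N in all. The button dips and jumps back up (the click) as the drawer is pushed home past the catch.
- drawer (a joint): How far the drawer is out along the cabinet's -x, in m. Latched: about 0 to 0.005, differing by cabinet; popped out: 0.09. A spring pushes it out with 4 to 5 N. In the last 12 mm the catch raises this to about 9 N, and the drawer must be pressed a few mm past its latched place for the catch to snap up behind it, else it springs out. Just there it meets a stiff rubber buffer, 12 N per mm.
- drawer_front (a point): Centre of the outer face of the drawer's grey front, on its flat brass label plate, 36 mm above the bench. The front is 256 mm wide, 54 mm high, 12 mm thick, 9 to 63 mm above the bench, without any handle; it is pushed along the cabinet's +x. Axes as the cabinet's.
- drawer_in (a point): Centre of the floor of the drawer's front compartment, 14 mm above the bench, 59 mm behind drawer_front and 26 mm to its right. Inside, the compartment is 94 mm long (x), 176 mm wide (y) and 32 mm deep. It is wholly in the open when the drawer is out, and its rims pass 20 mm below the cabinet's top. Axes as the cabinet's.
- punch: The punch, a square bar 14 x 14 mm, orange over 64 mm, then a stepped bare steel point, 100 mm long in all; origin at the middle of its length on its underside, x along it towards the steel point; it balances about 10 mm behind the origin. It starts lying on the bench and weighs 0.08 to 0.15 kg.
- chisel: Cold chisel with a blue square shank 16 mm thick and a flat steel blade, 143 mm long along x, lying on the bench. To be left alone.
- tin: Round tin, 72 mm across and 85 mm high, with a yellow band, standing on the bench. Origin: centre of its underside. To be left alone.
- oilcan: Copper oil can with a thin spout, 72 mm across and 150 mm high, standing on the bench. Origin: centre of its underside. To be left alone.
Mind the look-alikes: they are no part of the job. Of the things that look like the punch, the largest one is meant.

How it is judged:
By the outcome, as a careful person would: the job done as asked, in the order asked, and still so for the second after the job is handed in, with the robot touching nothing.
It also fails if it takes over 72 s, if anything falls off the work surface, if the arm or the gripper's body presses on something with over 40 N, if the wrist force passes 120 N, or if a joint passes its speed limit or range.

## Robot

A 6-joint arm with a two-finger parallel gripper is mounted at the origin on the work surface. World frame = base frame: x ahead of the robot, y to its left, z up, the work surface at z = 0. Lengths are in mm, angles in rad, forces in N, time in s.
With the tool pointing down it reaches from about 400 to 925 mm from the base axis. Payload 12.5 kg.
Tool frame: the origin (TCP) lies at the very end of the fingers, on their centre line; the grasp point (between the pads) lies 19 mm behind it (env.grasp_offset is the distance from the TCP to the grasp point, in mm); z points along the fingers, y is the direction in which the jaws open and shut (so a half turn about z gives the same grasp; the last joint's range is limited). The gripper opens to 95 mm and grips with 3 to 60 N. Pads are 20 mm wide; open, the fingers measure 119 mm over their backs; the gripper's body (75 mm by 180 mm) begins 59 mm behind the grasp point.
Start: joints at [1.074, 0.491, 1.559, -0, 1.092, -0.106], TCP at [238.065, 577.903, 214.661] pointing down, gripper open.
Joint ranges: [-3.1, 3.1], [-0.84, 2.19], [0.05, 2.79], [-1.13, 4.28], [0.06, 2.93], [-2.69, 2.69]. Speed limits (rad/s): [2.22, 2.22, 2.79, 3.14, 3.14, 3.14].

## Interface

Orientations are given as [roll, pitch, yaw] about the fixed x, y, z axes, in that order (R = Rz(yaw) Ry(pitch) Rx(roll)).
In Python, from cell import env gives the robot as it stands. The module is installed in compiled form; this text tells all that it offers.
- The arm moves only by the shell command python3 -m pendant 'ROWS'. ROWS is JSON, one flat list of numbers, 5 for each row, row after row: the shift along the tool's x, y, z as a fraction of full scale, then the turn about the tool's z as a fraction of full scale, then the gripper's target within -1 to 1 (shut at 1, half-way at 0, fully open at -1). In form: [x, y, z, turn, grip, x, y, z, turn, grip, ...]. A call has 1 to 10 rows; each row shifts and turns the commanded pose from where the row before left it, along the tool's axes as they then stand; what a row does not reach is not made up. Full scale, the value 1, is 0.4 m for a shift and 180 degrees for a turn. A row lasts 1/8 s, in which the tool goes at most 62.5 mm and 10.7 degrees, less where a joint would pass 70% of its speed; a pose out of reach is approached as far as the arm can. A call with a number of a shift or a turn outside -1 to 1 is refused whole. A call with a gripper value outside its range is refused whole. The fingers move at their own pace and stop on an object; the grip force is fixed at half the most. Time passes only in rows, so rows that do not move let the fingers close. It gives the time, the measured TCP pose, the force and the opening at its end, in the units of the state.
- env.state(): the state, without advancing time (a new reading comes with each control period).
- env.read_camera(name): name is "side" or "top"; returns the picture (400x640x3 uint8, red, green, blue); there is no depth.
- env.camera_model(name): a dict with "fx", "fy", "cx", "cy" (pixels), "k1" (the pictures are not rectified: a ray, as slopes to the right and down, at radius r is drawn at 1 + k1 r^2 times it, then the intrinsics apply), "view" (4x4, takes a point from world to camera coordinates). Camera axes: x right, y down, z forward; pixel columns grow to the right and rows downward; lengths in mm; the calibration is good to about 2 mm. A picture is of the moment at which its call begins. camera_model takes no time and is no camera call.
- env.job_done(): hands the job in, once; it reports no verdict.
Trained networks look in the newest picture that a camera, given by its name, has taken for a name from the list of things; names that differ only in an ending like _2 or _b are one class to them, and where a whole thing is asked for, a point or a joint stands for the part that bears it (a point fixed in the world has none). Each returns a list of dicts, best first, with "confidence" (0 to 1); they miss things now and then, are a little off and sometimes report something else, mostly with a low value. They report only what shows in the picture. A call takes as long as a camera call. They do not tell look-alikes from the thing itself.
- env.masks_of(thing, camera): "region" (400x640 bool, what is visible of it).
- env.landmark_of(thing, camera): "xyz" ([x, y, z] in mm, in world coordinates, good to about 4 mm: a listed point, or the origin of a listed thing).
The state is a dict: "t": time; "joints": joint angles; "qvel": joint speeds; "tau": joint torques, N m; "eef_pos": TCP position; "tcp_rot": TCP orientation; "ft_force": force on the tool from outside, world axes, zero at the start; "moment": the same for the moment, N m; "opening": opening from 0.0 (shut) to 1.0 (fully open).
Only numpy, scipy, OpenCV 4.12 (cv2) and the standard library are available. Lean on these libraries where they do the work, as an engineer would, in place of code of your own. Each camera call takes 0.05 s, during which the arm holds its last target.

## Working session

There is one attempt and no reset: what is moved stays moved. The work goes in short steps, Python scripts to look and compute and a shell command to move; the robot and the scene stay as the last step left them, time stands still between calls to the robot, and variables do not carry over. Pictures are saved under pics/ and viewed, and the job is handed in when it is done.

```bash
mkdir -p pics; ls; python3 - <<'E'
from cell import env
import cv2
print(env.state())
for c in("top","side"):
    im=env.read_camera(c); cv2.imwrite(f"pics/{c}0.png",im[:,:,::-1])
    m=env.camera_model(c); print(c,m)
    for th in("cabinet","release_top","drawer_front","drawer_in","punch","chisel","tin","oilcan","release_base"):
        print(th,[(round(d["confidence"],2),[round(float(v)) for v in d["xyz"]]) for d in env.landmark_of(th,c)])
print(env.state()["t"])
E
```

```text
pics
{'t': 0.0, 'joints': array([ 1.07437244e+00,  4.91584834e-01,  1.55947078e+00, -3.48602095e-05,
        1.09169228e+00, -1.05616156e-01]), 'qvel': array([ 5.54083312e-05,  5.80852090e-04,  6.25030151e-04,  4.52889905e-04,
       -6.27504625e-05,  1.19479517e-03]), 'tau': array([-4.26566512e-04, -6.12640572e+01, -2.58187419e+01,  6.92199077e-02,
        4.81659151e-02, -1.29475206e-04]), 'eef_pos': array([237.95956805, 577.65391445, 214.03870268]), 'tcp_rot': array([-3.14044060e+00, -9.10403889e-05,  2.75080096e+00]), 'ft_force': array([-0.64588792, -0.08049857,  0.09320424]), 'moment': array([ 0.02693466,  0.03509079, -0.00987304]), 'opening': 0.9993560738555136}
top {'fx': 477.8330694655978, 'fy': 477.8330694655978, 'cx': 317.4802617631722, 'cy': 189.90817654066964, 'k1': -0.07453604309152806, 'view': array([[-2.15424042e-02, -9.99280482e-01, -3.12160822e-02,
        -7.75460857e+00],
       [-9.83439501e-01,  2.68002372e-02, -1.79244233e-01,
         5.91584836e+02],
       [ 1.79951862e-01,  2.68377766e-02, -9.83309240e-01,
         1.16939172e+03],
       [ 0.00000000e+00,  
[... 644 characters left out ...]
 -2.04637704e-02,
        -5.17742129e+02],
       [-2.58644498e-01, -4.09786568e-01, -8.74744530e-01,
         2.17956696e+02],
       [ 4.30762840e-01,  7.61603659e-01, -4.84152086e-01,
         8.29150787e+02],
       [ 0.00000000e+00,  0.00000000e+00,  0.00000000e+00,
         1.00000000e+00]])}
cabinet [(0.92, [723, -67, 0])]
release_top [(0.48, [670, 20, 95])]
drawer_front [(0.97, [592, -89, 37]), (0.71, [665, 22, 75])]
drawer_in [(0.91, [658, -108, 11])]
punch [(0.73, [447, -365, 2]), (0.72, [417, -265, -6]), (0.7, [396, -456, -3]), (0.52, [469, 331, -2])]
chisel [(0.8, [467, 332, 0])]
tin [(0.93, [646, 345, 4])]
oilcan [(0.89, [617, -352, 2])]
release_base [(0.57, [668, 22, 73])]
1.0
```

View pics/top0.png

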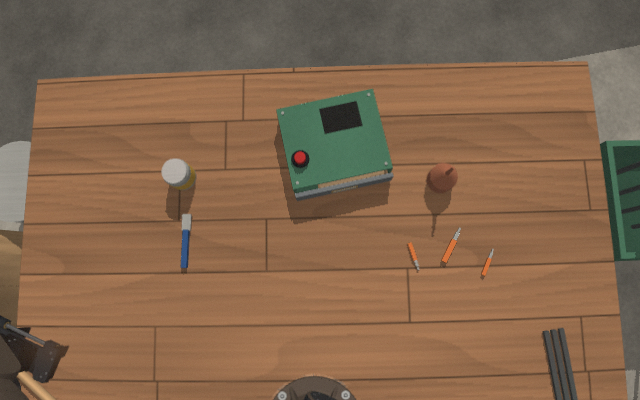

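View pics/side0.png

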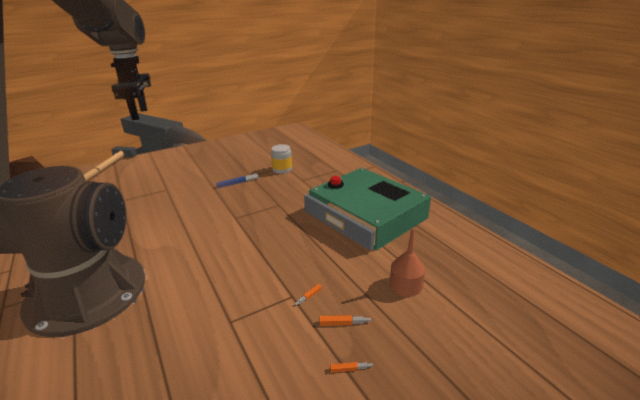

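The top view shows the cabinet at about (335,140), slightly turned, and the red button at (300,158). The three punches are at (413,256), (452,246) and (487,263). The middle one is the largest in both views, so it is the one meant. Next I'll measure these exactly.

```bash
cat > h.py <<'E'
import numpy as np, cv2
from scipy.optimize import least_squares
from cell import env
def ray(cam,uv):
    m=env.camera_model(cam); uv=np.atleast_2d(np.float64(uv))
    d=(uv-[m["cx"],m["cy"]])/[m["fx"],m["fy"]]; p=d.copy()
    for _ in range(20): p=d/(1+m["k1"]*(p**2).sum(1,keepdims=True))
    R=m["view"][:3,:3]; o=-R.T@m["view"][:3,3]
    return o,np.c_[p,np.ones(len(p))]@R
def plane(cam,uv,z):
    o,d=ray(cam,uv); return o+d*((z-o[2])/d[:,2])[:,None]
def proj(cam,P):
    m=env.camera_model(cam); c=np.atleast_2d(P)@m["view"][:3,:3].T+m["view"][:3,3]
    p=c[:,:2]/c[:,2:]; p=p*(1+m["k1"]*(p**2).sum(1,keepdims=True)); return p*[m["fx"],m["fy"]]+[m["cx"],m["cy"]]
def crop(cam,u,v,w,h,s,name):
    im=env.read_camera(cam); c=im[max(0,v):v+h,max(0,u):u+w]
    cv2.imwrite(name,cv2.resize(c,None,fx=s,fy=s,interpolation=cv2.INTER_CUBIC)[:,:,::-1])
def color(im,kind):
    hsv=cv2.cvtColor(im,cv2.COLOR_RGB2HSV); H,S,V=[hsv[...,i].astype(int) for i in range(3)]
    if kind=="orange": return (H>=5)&(H<=14)&(S>195)&(V>150)
    if kind=="red": return ((H<=4)|(H>=175))&(S>170)&(V>110)
    if kind=="green": return (H>=60)&(H<=90)&(S>110)
E
python3 - <<'E'
from h import *
for cam,f in(("top","pics/top0.png"),("side","pics/side0.png")):
    im=cv2.imread(f)[:,:,::-1].copy()
    for k,z in(("orange",7),("red",97)):
        n,l,s,c=cv2.connectedComponentsWithStats(color(im,k).astype(np.uint8))
        for i in range(1,n):
            if s[i,4]>15:
                px=np.argwhere(l==i)[:,::-1]; P=plane(cam,px,z if k=="red" else 12)[:,:2]
                q=P-P.mean(0); w,v=np.linalg.eigh(np.cov(q.T)); e=q@v[:,1]
                print(cam,k,s[i,4],c[i].round(1),P.mean(0).round(1),"len",np.ptp(e).round(1),"axis",np.degrees(np.arctan2(v[1,1],v[0,1])).round(1))
    if cam=="top":
        ms=[m for m in env.masks_of("cabinet","top")]
        g=color(im,"green"); g[:, :250]=0; g[:,420:]=0
        g=cv2.morphologyEx(g.astype(np.uint8),cv2.MORPH_CLOSE,np.ones((25,25)))
        cs=max(cv2.findContours(g,0,cv2.CHAIN_APPROX_NONE)[0],key=cv2.contourArea)[:,0]
        P=plane("top",cs,72)[:,:2].astype(np.float32)
        print("cab top rect",cv2.minAreaRect(P)); 
        r=cv2.boxPoints(cv2.minAreaRect(P)); print(r)
E
python3 - <<'E'
from h import *
crop("top",260,80,150,130,5,"pics/cab.png")
crop("top",395,220,110,65,7,"pics/pun.png")
E
```

```text
top red 104 [299.5 156.9] [668.4  19.8] len 29.9 axis 161.5Traceback (most recent call last):
  File "<stdin>", line 15, in <module>
ValueError: max() iterable argument is empty
```

View pics/cab.png

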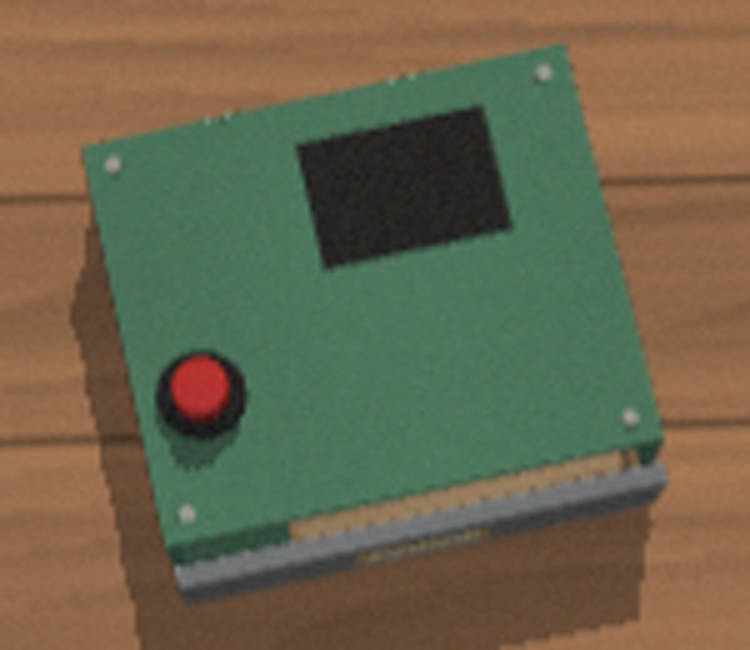

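View pics/pun.png

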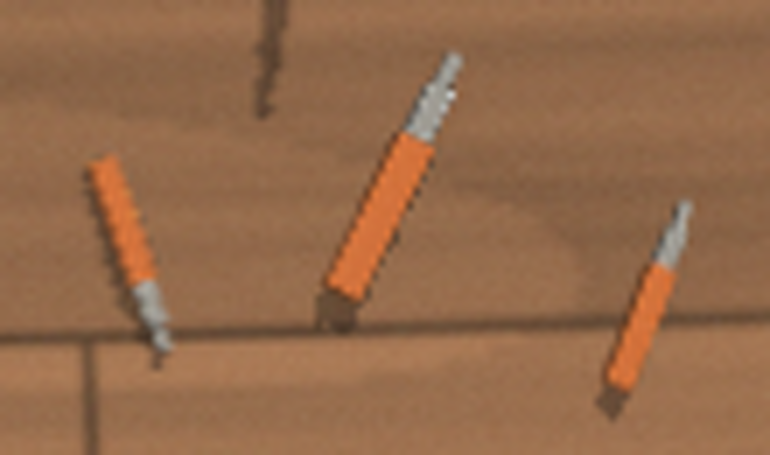

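The crops confirm the middle punch (butt about (444,262), tip about (460,228)). The cabinet corners are also clear.

```bash
python3 - <<'E'
from h import *
im=cv2.imread("pics/cab.png"); 
c=np.array([[84,148],[567,46],[660,436],[170,545]])/5-0.4+[260,80]
P=plane("top",c,72); print(P.round(1))
e=[P[i]-P[i-1] for i in range(4)]; print([ (np.linalg.norm(v).round(1),np.degrees(np.arctan2(v[1],v[0])).round(1)) for v in e])
r=np.array([[199,387]])/5-.4+[260,80]
print("btn",plane("top",r,97), "base", plane("top",np.array([[201,397]])/5-.4+[260,80],80))
q=np.array([[344,292],[418,137],[456,55]])/7-.43+[395,220]
A=plane("top",q,10);print(A.round(1),np.linalg.norm(A[0]-A[2]),np.linalg.norm(A[0]-A[1]))
d=A[2]-A[0]; print(np.degrees(np.arctan2(d[1],d[0])), (A[0]+A[2])/2)
f=np.array([[423,545]])/5-.4+[260,80]; print("plate",plane("top",f,36))
# side view orange
s=cv2.imread("pics/side0.png")[:,:,::-1].copy(); hsv=cv2.cvtColor(s,cv2.COLOR_RGB2HSV); print(hsv[321,335],hsv[181,336])
t=cv2.imread("pics/top0.png")[:,:,::-1].copy(); hsv=cv2.cvtColor(t,cv2.COLOR_RGB2HSV); print(hsv[250,449],hsv[140,300])
st=env.state(); print(st["t"],st["tcp_rot"],st["joints"])
E
python3 - <<'E'
from h import *
crop("side",280,280,120,100,6,"pics/spun.png")
crop("side",290,160,150,95,5,"pics/scab.png")
E
```

```text
[[ 805.1   80.1   72. ]
 [ 853.3 -174.1   72. ]
 [ 642.2 -211.8   72. ]
 [ 592.8   37.6   72. ]]
[(np.float64(216.5), np.float64(11.3)), (np.float64(258.7), np.float64(-79.3)), (np.float64(214.4), np.float64(-169.9)), (np.float64(254.2), np.float64(101.2))]
btn [[668.12230245  20.06783412  97.        ]] base [[667.22369233  20.22824873  80.        ]]
[[ 403.3 -342.3   10. ]
 [ 459.5 -373.5   10. ]
 [ 489.6 -389.8   10. ]] 98.47129787807651 64.26107353332407
-28.82561021593256 [ 446.47330525 -366.08170195   10.        ]
plate [[595.95289422 -91.06979587  36.        ]]
[ 12 220 153] [  0 213 127]
[ 11 181 210] [ 72  88 113]
1.15 [3.14151279e+00 3.36643046e-05 2.75078194e+00] [ 1.07439310e+00  4.90926530e-01  1.55891460e+00 -2.82390283e-05
  1.09166856e+00 -1.05579498e-01]
```

View pics/scab.png

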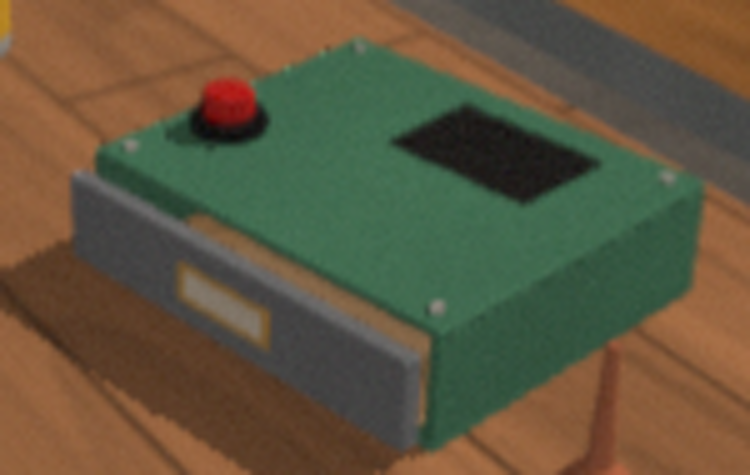

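View pics/spun.png

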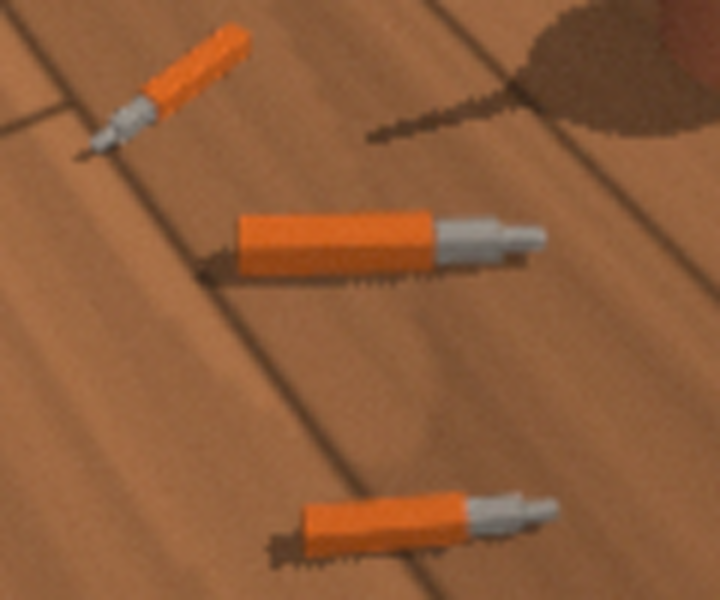

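Cabinet yaw is about 10.7° with its origin at about (723,-67). The button is at (668.5,20.5,97), which is x=-37, y=+96 in the cabinet's frame and agrees with the spec. The punch origin is at (446.5,-366) with its axis at -28.8° and a measured length of 98.5 mm. Next I'll move above the button with the gripper shut.

```bash
cat > plan.py <<'E'
import sys,numpy as np
from cell import env
from scipy.spatial.transform import Rotation as Ro
def plan(x,y,z,yawdeg=None):
    s=env.state(); R=Ro.from_euler("xyz",s["tcp_rot"]); yw=np.degrees(s["tcp_rot"][2])
    R0=R
    turn=0
    if yawdeg is not None:
        turn=-((yawdeg-yw+180)%360-180); 
    R1=R*Ro.from_euler("z",turn,degrees=True)
    d=np.array([x,y,z])-s["eef_pos"]
    print("t",round(s["t"],2),"pos",s["eef_pos"].round(1),"yaw",round(yw,2),"F",s["ft_force"].round(2),"j6",s["joints"][5].round(2),"open",round(s["opening"],2))
    print("shift frac in present frame",(R0.inv().apply(d)/400).round(4),"| in frame after turn",(R1.inv().apply(d)/400).round(4),"| turn frac",round(turn/180,4),"tilt z",R.apply([0,0,1]).round(4))
if __name__=="__main__": plan(*map(float,sys.argv[1:]))
E
python3 plan.py 668.5 20.5 115
```

```text
t 1.25 pos [238.1 577.9 214.7] yaw 157.61 F [-0.37 -0.42 -0.04] j6 -0.11 open 1.0
shift frac in present frame [-1.5258 -0.8785  0.2491] | in frame after turn [-1.5258 -0.8785  0.2491] | turn frac 0.0 tilt z [ 0.e+00  1.e-04 -1.e+00]
```

```bash
python3 -m pendant '[-0.127,-0.073,0,0,1,-0.127,-0.073,0,0,1,-0.127,-0.073,0,0,1,-0.127,-0.073,0,0,1,-0.127,-0.073,0,0,1,-0.127,-0.073,0,0,1,-0.127,-0.073,0,0,1,-0.127,-0.073,0,0,1,-0.127,-0.073,0,0,1,-0.127,-0.073,0,0,1]'; python3 plan.py 668.5 20.5 105
```

```text
t: 2.5
eef_pos: [597.6, 112.7, 214.8]
tcp_rot: [3.141, 0.0, 2.751]
ft_force: [-0.1, 0.9, 0.1]
opening: 0.023
t 2.5 pos [597.6 112.7 214.8] yaw 157.6 F [-0.06  0.92  0.05] j6 -1.1 open 0.02
shift frac in present frame [-0.2516 -0.1455  0.2746] | in frame after turn [-0.2516 -0.1455  0.2746] | turn frac 0.0 tilt z [ 4.e-04  2.e-04 -1.e+00]
```

```bash
python3 -m pendant '[-0.126,-0.073,0,0,1,-0.126,-0.073,0,0,1,0,0,0,0,1,0,0,0.14,0,1,0,0,0.1,0,1,0,0,0,0,1,0,0,0,0,1]'; python3 plan.py 668.5 20.5 98; python3 - <<'E'
from h import *
crop("top",260,80,150,130,5,"pics/b1.png")
crop("side",290,100,150,120,5,"pics/b2.png")
E
```

```text
t: 3.38
eef_pos: [668.1, 22.5, 120.4]
tcp_rot: [3.141, 0.002, 2.751]
ft_force: [-0.2, 0.4, 1.1]
opening: 0.002
t 3.38 pos [668.1  22.5 120.4] yaw 157.64 F [-0.24  0.43  1.07] j6 -1.25 open 0.0
shift frac in present frame [-0.0026 -0.0043  0.0561] | in frame after turn [-0.0026 -0.0043  0.0561] | turn frac 0.0 tilt z [ 0.0021 -0.     -1.    ]
```

View pics/b2.png

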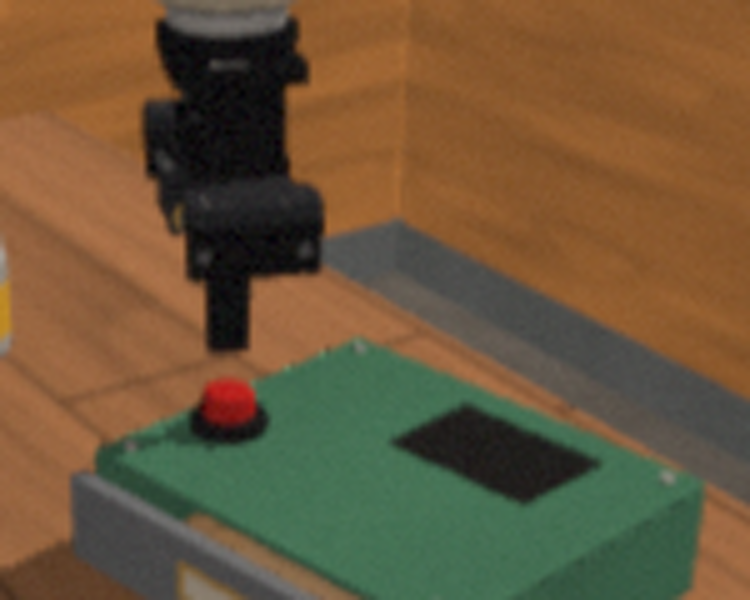

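The fingers are right above the red button at crop (228,400). I'll go down slowly.

```bash
python3 -m pendant '[-0.0026,-0.0043,0.02,0,1,0,0,0.02,0,1,0,0,0.007,0,1,0,0,0,0,1,0,0,0,0,1]'; python3 -m pendant '[0,0,0.005,0,1,0,0,0.002,0,1,0,0,0,0,1]'
```

```text
t: 4.1
eef_pos: [667.9, 20.1, 100.0]
tcp_rot: [3.141, 0.0, 2.751]
ft_force: [-1.0, -0.6, 0.5]
opening: 0.006
t: 4.47
eef_pos: [667.8, 20.0, 97.4]
tcp_rot: [3.141, 0.0, 2.751]
ft_force: [-0.7, 0.4, 4.1]
opening: 0.001
```

```bash
python3 -m pendant '[0,0,0.003,0,1,0,0,0.002,0,1,0,0,0,0,1]'; python3 -m pendant '[0,0,0.003,0,1,0,0,0,0,1]';python3 -m pendant '[0,0,0.002,0,1,0,0,0,0,1]'
```

```text
t: 4.85
eef_pos: [667.8, 20.0, 95.4]
tcp_rot: [3.141, 0.0, 2.751]
ft_force: [-1.8, 0.3, 5.1]
opening: 0.005
t: 5.1
eef_pos: [667.9, 20.0, 94.2]
tcp_rot: [3.141, 0.0, 2.751]
ft_force: [-1.3, -0.5, 5.6]
opening: 0.003
t: 5.35
eef_pos: [667.8, 20.0, 93.1]
tcp_rot: [3.141, 0.0, 2.751]
ft_force: [-1.0, 1.8, 3.4]
opening: 0.007
```

The force fell from 5.6 to 3.4 N, so it may have released. I'll look.

```bash
python3 - <<'E'
from h import *
env.read_camera("side"); 
crop("side",240,100,200,150,4,"pics/b3.png")
for c in("side",):
  print([(round(d["confidence"],2),d["xyz"]) for d in env.landmark_of("drawer_front",c)], env.state()["ft_force"])
E
```

```text
[(0.57, [597.4, -91.1, 36.2])] [-1.27569937 -0.04061007  3.44771271]
```

View pics/b3.png

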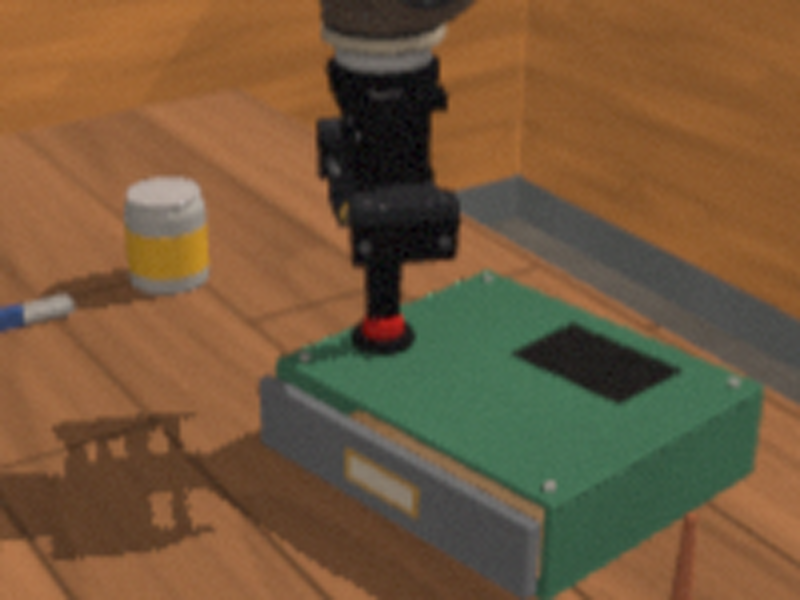

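The drawer is still shut with its front at (380,470), so I'll press a little further.

```bash
python3 -m pendant '[0,0,0.002,0,1,0,0,0,0,1]'; python3 -m pendant '[0,0,0.002,0,1,0,0,0,0,1]'; python3 - <<'E'
from h import *
env.read_camera("side"); 
print([(round(d["confidence"],2),d["xyz"]) for d in env.landmark_of("drawer_front","side")], env.state()["ft_force"])
E
```

```text
t: 5.75
eef_pos: [667.8, 20.0, 92.0]
tcp_rot: [3.141, -0.0, 2.751]
ft_force: [0.2, -0.7, 1.4]
opening: 0.004
t: 6.0
eef_pos: [667.7, 20.0, 91.2]
tcp_rot: [-3.142, -0.0, 2.751]
ft_force: [-1.1, 0.1, 3.2]
opening: 0.0
[(0.84, [572.1, -95.7, 37.2])] [-1.10756359 -0.65650601  3.10237893]
```

The drawer is popping out. I'll rise off the button and look.

```bash
python3 -m pendant '[0,0,-0.1,0,1,0,0,-0.15,0,1,0,0,-0.05,0,0,0,0,0,0,0]'; python3 - <<'E'
from h import *
env.read_camera("side"); env.read_camera("top")
for c in("side","top"):
  for th in ("drawer_front","drawer_in","release_top"):
    print(c,th,[(round(d["confidence"],2),[round(v) for v in d["xyz"]]) for d in env.landmark_of(th,c)])
E
python3 plan.py 437.7 -361.3 200 151.2
```

```text
t: 6.6
eef_pos: [668.2, 20.0, 212.8]
tcp_rot: [3.141, 0.003, 2.751]
ft_force: [-0.1, -0.3, -0.0]
opening: 0.16
side drawer_front [(0.92, [506, -106, 36])]
side drawer_in [(0.72, [574, -122, 10])]
side release_top [(0.4, [668, 20, 95])]
top drawer_front [(0.93, [506, -107, 34]), (0.59, [647, 341, 2])]
top drawer_in [(0.57, [571, -123, 13])]
top release_top []
t 7.0 pos [667.6  20.  210.5] yaw 157.61 F [0.5  0.59 0.26] j6 -1.25 open 0.48
shift frac in present frame [ 0.1683 -1.1004  0.0269] | in frame after turn [ 0.0444 -1.1123  0.0269] | turn frac 0.0356 tilt z [-1.3e-03  2.0e-04 -1.0e+00]
```

The drawer is fully out (front at about (507,-107), consistent in both views). Next I'll go over the punch.

```bash
python3 -m pendant '[0,0,0,0.0356,0,0.0055,-0.139,0,0,0,0.0055,-0.139,0,0,0,0.0055,-0.139,0,0,0,0.0055,-0.139,0,0,0,0.0055,-0.139,0,0,0,0.0055,-0.139,0,0,0,0.0055,-0.139,0,0,0,0.0055,-0.139,0,0,0,0,0,0,0,0]'; python3 plan.py 437.7 -361.3 80 151.2
```

```text
t: 8.25
eef_pos: [436.3, -364.0, 211.0]
tcp_rot: [-3.141, -0.0, 2.635]
ft_force: [1.1, 0.8, 0.7]
opening: 0.499
t 8.25 pos [ 436.3 -364.   211. ] yaw 150.96 F [1.14 0.82 0.68] j6 -1.88 open 0.5
shift frac in present frame [1.000e-04 7.600e-03 3.275e-01] | in frame after turn [0.     0.0076 0.3275] | turn frac -0.0013 tilt z [-3.e-04  0.e+00 -1.e+00]
```

```bash
python3 -m pendant '[0,0,0,0,0,0,0,0.15,0,0,0,0,0.15,0,0,0,0,0,0,0,0,0,0,0,0]'; python3 plan.py 437.7 -361.3 3 151.2;  python3 - <<'E'
from h import *
crop("top",395,200,110,85,7,"pics/p1.png")
crop("side",260,200,150,120,5,"pics/p2.png")
E
```

```text
t: 8.88
eef_pos: [439.3, -361.3, 93.2]
tcp_rot: [-3.141, 0.002, 2.64]
ft_force: [-0.0, 0.6, -0.4]
opening: 0.498
t 8.88 pos [ 439.3 -361.3   93.2] yaw 151.27 F [-0.03  0.63 -0.39] j6 -1.87 open 0.5
shift frac in present frame [ 0.0038 -0.0019  0.2255] | in frame after turn [ 0.0038 -0.0019  0.2255] | turn frac 0.0004 tilt z [ 0.0013 -0.0012 -1.    ]
```

View pics/p2.png

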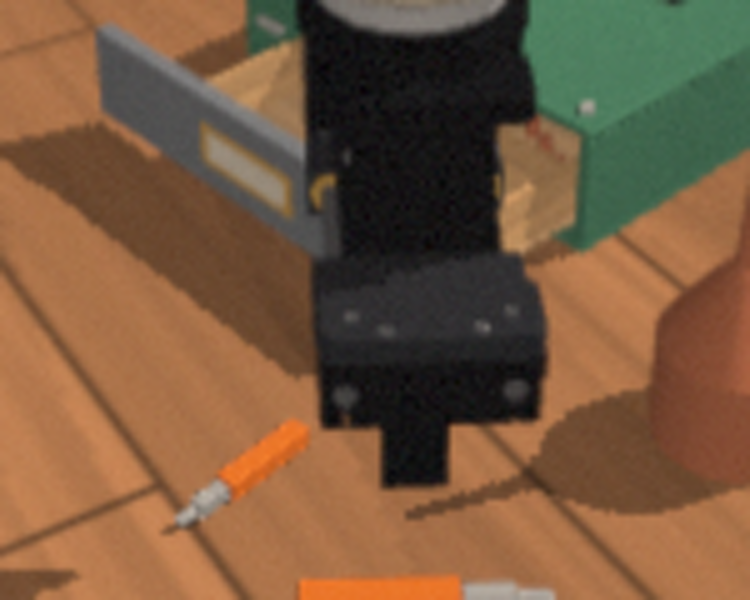

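View pics/p1.png

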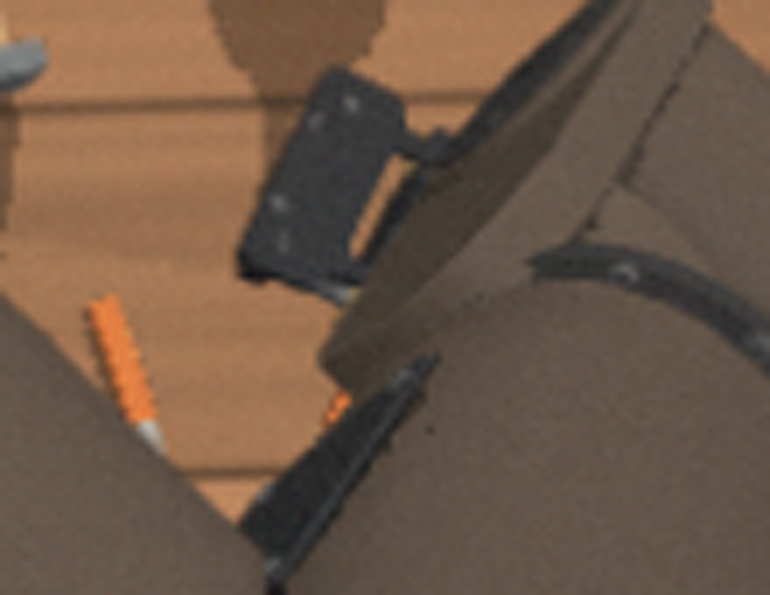

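The open jaws are above the punch and clear of the decoy at (245,470). I'll descend.

```bash
python3 -m pendant '[0.002,-0.001,0.12,0,0,0,0,0.07,0,0,0,0,0.024,0,0,0,0,0,0,0,0,0,0,0,0]'; python3 plan.py 437.7 -361.3 2.5 151.2
```

```text
t: 9.6
eef_pos: [437.8, -361.8, 7.3]
tcp_rot: [-3.141, 0.002, 2.639]
ft_force: [-0.9, -0.1, -0.3]
opening: 0.499
t 9.6 pos [ 437.8 -361.8    7.3] yaw 151.21 F [-0.88 -0.07 -0.31] j6 -1.88 open 0.5
shift frac in present frame [0.0008 0.0009 0.012 ] | in frame after turn [0.0008 0.0009 0.012 ] | turn frac 0.0 tilt z [ 0.0016 -0.0016 -1.    ]
```

```bash
python3 -m pendant '[0,0,0.008,0,0,0,0,0,0,0,0,0,0,0,1,0,0,0,0,1,0,0,0,0,1,0,0,0,0,1,0,0,0,0,1]'; python3 -m pendant '[0,0,0,0,1,0,0,0,0,1]'
```

```text
t: 10.48
eef_pos: [437.2, -361.2, 2.6]
tcp_rot: [3.142, -0.0, 2.639]
ft_force: [1.2, -0.8, 0.2]
opening: 0.143
t: 10.72
eef_pos: [437.2, -361.2, 2.6]
tcp_rot: [3.141, -0.0, 2.639]
ft_force: [0.2, -0.6, 0.2]
opening: 0.142
```

The grip holds at 13.5 mm, so I'll lift, turn, and check in the picture.

```bash
python3 -m pendant '[0,0,-0.03,0,1,0,0,-0.12,0,1,0,0,-0.13,0,1,0,0,-0.1,0,1,0,0,0,0.056,1,0,0,0,0.056,1,0,0,0,0.056,1,0,0,0,0.056,1,0,0,0,0.0566,1,0,0,0,0,1]'; python3 - <<'E'
from h import *
crop("side",240,130,180,140,4,"pics/l1.png")
env.read_camera("top")
for c in ("top",):
  for th in ("drawer_front","drawer_in"):
    print(th,[(round(d["confidence"],2),[round(v) for v in d["xyz"]]) for d in env.landmark_of(th,c)])
E
python3 plan.py 565 -122 150 100.7
```

```text
t: 11.98
eef_pos: [437.1, -361.1, 155.2]
tcp_rot: [3.141, 0.0, 1.759]
ft_force: [0.2, 0.3, -1.5]
opening: 0.148
drawer_front [(0.6, [507, -108, 36])]
drawer_in []
t 12.18 pos [ 437.2 -361.2  154.8] yaw 100.86 F [-0.03  0.01 -1.71] j6 -1.0 open 0.14
shift frac in present frame [0.527  0.4265 0.0121] | in frame after turn [0.5282 0.425  0.0121] | turn frac 0.0009 tilt z [ 1.e-04  0.e+00 -1.e+00]
```

View pics/l1.png

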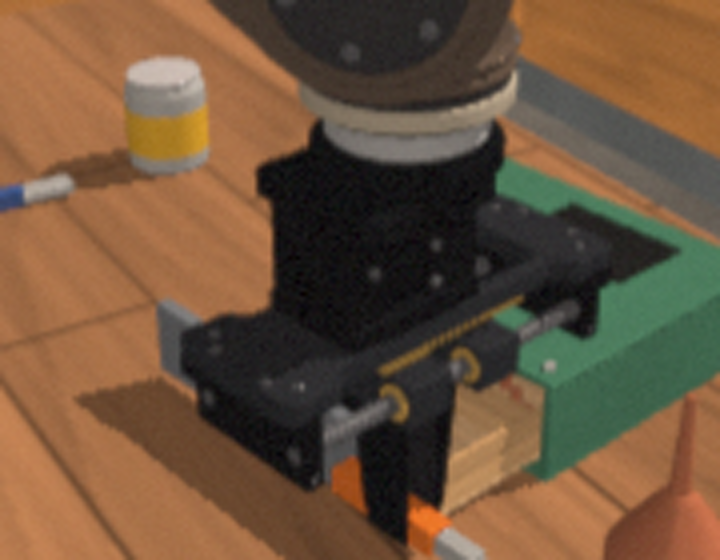

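The punch is held level, with its point toward -y. I'll move over the compartment.

```bash
python3 plan.py 568 -112 155 100.7
```

```text
t 12.18 pos [ 437.2 -361.2  154.8] yaw 100.86 F [-0.03  0.01 -1.71] j6 -1.0 open 0.14
shift frac in present frame [ 5.502e-01  4.386e-01 -4.000e-04] | in frame after turn [ 5.514e-01  4.371e-01 -4.000e-04] | turn frac 0.0009 tilt z [ 1.e-04  0.e+00 -1.e+00]
```

```bash
python3 -m pendant '[0.11,0.0875,0,0.0009,1,0.11,0.0875,0,0,1,0.11,0.0875,0,0,1,0.11,0.0875,0,0,1,0.11,0.0875,0,0,1,0,0,0,0,1,0,0,0,0,1]'; python3 plan.py 568 -112 60 100.7; python3 - <<'E'
from h import *
crop("side",260,100,180,140,4,"pics/m1.png")
crop("top",240,80,200,150,4,"pics/m2.png")
E
```

```text
t: 13.05
eef_pos: [568.7, -112.9, 154.5]
tcp_rot: [-3.141, -0.0, 1.756]
ft_force: [-0.3, -0.6, -0.9]
opening: 0.145
t 13.05 pos [ 568.7 -112.9  154.5] yaw 100.64 F [-0.31 -0.59 -0.94] j6 -0.5 open 0.15
shift frac in present frame [ 0.0026 -0.0012  0.2363] | in frame after turn [ 0.0026 -0.0012  0.2363] | turn frac -0.0003 tilt z [-3.e-04  0.e+00 -1.e+00]
```

View pics/m1.png

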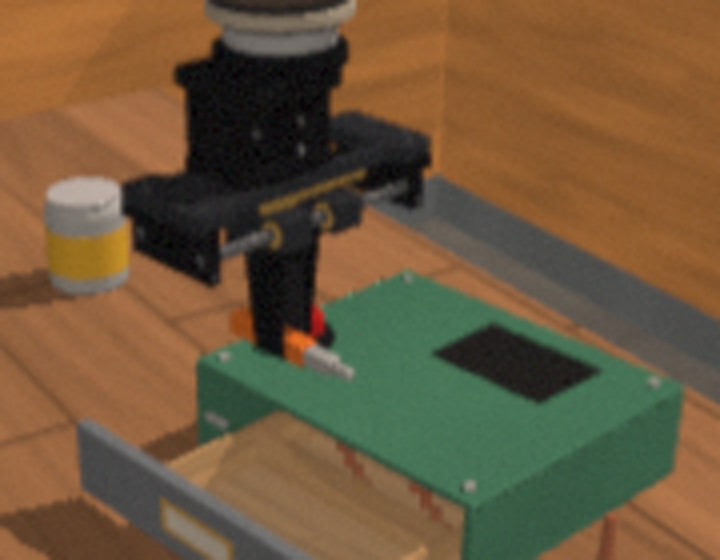

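View pics/m2.png

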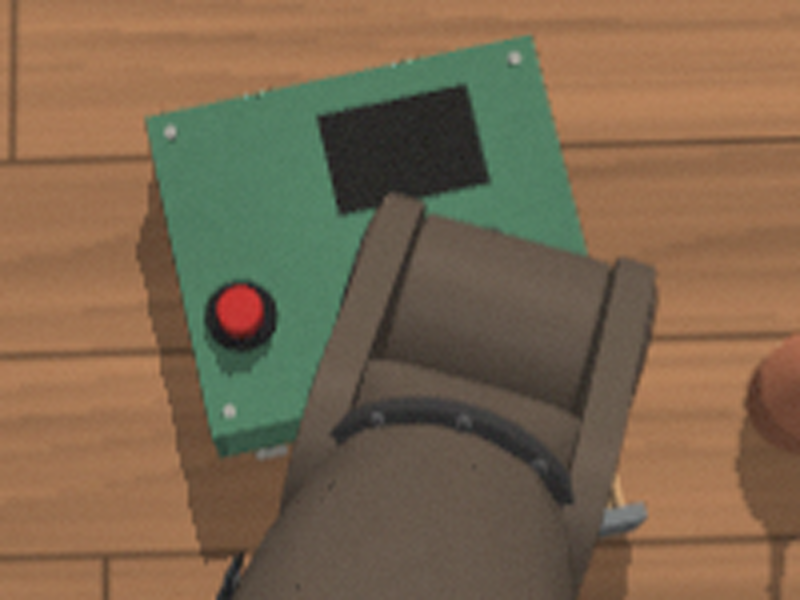

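The punch is over the drawer, so I'll lower it in steps while watching the force.

```bash
python3 -m pendant '[0.002,-0.001,0.12,0,1,0,0,0.12,0,1,0,0,0.05,0,1,0,0,0,0,1,0,0,0,0,1]'; python3 plan.py 568 -112 18 100.7; python3 - <<'E'
from h import *
crop("side",260,130,180,140,4,"pics/m3.png")
E
```

```text
t: 13.78
eef_pos: [568.7, -113.0, 39.6]
tcp_rot: [3.14, 0.001, 1.754]
ft_force: [-0.2, -0.1, -1.3]
opening: 0.146
t 13.78 pos [ 568.7 -113.    39.6] yaw 100.48 F [-0.2 -0.1 -1.3] j6 -0.49 open 0.15
shift frac in present frame [ 0.0028 -0.0013  0.054 ] | in frame after turn [ 0.0028 -0.0013  0.054 ] | turn frac -0.0012 tilt z [ 1.2e-03 -3.0e-04 -1.0e+00]
```

View pics/m3.png

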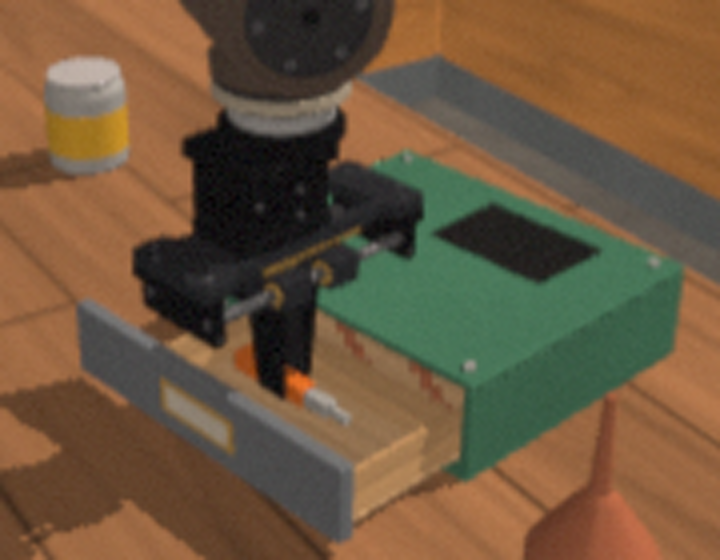

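```bash
python3 -m pendant '[0,0,0.02,0,1,0,0,0.02,0,1,0,0,0.004,0,1,0,0,0,0,1,0,0,0,0,1]';python3 -m pendant '[0,0,0.003,0,1,0,0,0,0,1]';python3 -m pendant '[0,0,0.002,0,1,0,0,0,0,1]'
```

```text
t: 14.45
eef_pos: [568.5, -112.2, 21.1]
tcp_rot: [3.141, 0.0, 1.755]
ft_force: [-0.0, -0.2, -0.6]
opening: 0.142
t: 14.7
eef_pos: [568.3, -112.2, 19.8]
tcp_rot: [3.142, -0.0, 1.755]
ft_force: [-0.4, 0.2, -2.2]
opening: 0.146
t: 14.95
eef_pos: [568.4, -112.1, 19.0]
tcp_rot: [-3.142, -0.0, 1.755]
ft_force: [-0.6, 0.2, -1.5]
opening: 0.144
```

```bash
python3 -m pendant '[0,0,0.002,0,1,0,0,0,0,1]';python3 -m pendant '[0,0,0.002,0,1,0,0,0,0,1]';python3 -m pendant '[0,0,0.001,0,1,0,0,0,0,1]'
```

```text
t: 15.2
eef_pos: [568.3, -112.1, 18.1]
tcp_rot: [-3.142, -0.0, 1.755]
ft_force: [0.3, -1.0, -1.3]
opening: 0.144
t: 15.45
eef_pos: [568.3, -112.2, 17.4]
tcp_rot: [3.142, -0.0, 1.755]
ft_force: [0.0, -0.5, -1.2]
opening: 0.145
t: 15.7
eef_pos: [568.3, -112.2, 17.0]
tcp_rot: [-3.142, -0.0, 1.755]
ft_force: [-0.1, -0.4, -1.4]
opening: 0.143
```

```bash
python3 -m pendant '[0,0,0.001,0,1,0,0,0,0,1]';python3 -m pendant '[0,0,0.001,0,1,0,0,0,0,1]'
```

```text
t: 15.95
eef_pos: [568.4, -112.1, 16.6]
tcp_rot: [-3.142, -0.0, 1.755]
ft_force: [-0.2, 0.5, -1.1]
opening: 0.144
t: 16.2
eef_pos: [568.4, -112.2, 16.5]
tcp_rot: [3.141, 0.0, 1.755]
ft_force: [-2.4, 1.3, 4.0]
opening: 0.143
```

It touched down at z=16.5 as expected. I'll release with a small opening and rise.

```bash
python3 -m pendant '[0,0,0,0,0.5,0,0,0,0,0.3,0,0,0,0,0.3,0,0,0,0,0.3]';python3 -m pendant '[0,0,-0.03,0,0.3,0,0,-0.1,0,0.3,0,0,-0.14,0,0.3,0,0,-0.1,0,0.3,0,0,0,0,0.3]'; python3 plan.py 450 -118 155 100.7
```

```text
t: 16.7
eef_pos: [568.4, -112.2, 16.2]
tcp_rot: [3.142, -0.0, 1.755]
ft_force: [0.2, -0.3, -0.5]
opening: 0.351
t: 17.32
eef_pos: [569.5, -112.5, 168.1]
tcp_rot: [3.136, 0.003, 1.755]
ft_force: [-1.2, -0.5, -0.3]
opening: 0.349
t 17.32 pos [ 569.5 -112.5  168.1] yaw 100.53 F [-1.15 -0.47 -0.32] j6 -0.49 open 0.35
shift frac in present frame [ 0.0412 -0.2964  0.0309] | in frame after turn [ 0.042  -0.2963  0.0309] | turn frac -0.0009 tilt z [ 0.0061 -0.0018 -1.    ]
```

```bash
python3 -m pendant '[0.018,-0.135,0,0,1,0.018,-0.135,0,0,1,0,0,0,0.058,1,0,0,0,0.058,1,0,0,0,0.058,1,0,0,0,0.058,1,0,0,0,0.058,1,0,0,0,0.058,1,0,0,0,0.058,1,0,0,0,0.058,1]'; python3 -m pendant '[0,0,0,0.035,1,0,0,0,0,1]'; python3 plan.py 460 -116 22 10.7; python3 - <<'E'
from h import *
crop("side",240,100,200,150,4,"pics/d1.png")
crop("top",240,80,200,150,4,"pics/d2.png")
for c in("side","top"):
  for th in ("drawer_front","drawer_in","punch"):
    print(c,th,[(round(d["confidence"],2),[round(v) for v in d["xyz"]]) for d in env.landmark_of(th,c)])
E
```

```text
t: 18.58
eef_pos: [459.1, -117.6, 163.7]
tcp_rot: [-3.141, 0.001, 0.291]
ft_force: [0.4, 0.8, -0.4]
opening: 0.002
t: 18.82
eef_pos: [459.2, -117.6, 163.8]
tcp_rot: [-3.141, 0.001, 0.188]
ft_force: [0.5, -0.0, 0.2]
opening: 0.002
t 18.82 pos [ 459.2 -117.6  163.8] yaw 10.76 F [ 0.51 -0.03  0.24] j6 0.99 open 0.0
shift frac in present frame [ 0.0031 -0.0034  0.3544] | in frame after turn [ 0.0031 -0.0034  0.3544] | turn frac 0.0003 tilt z [-9.e-04  5.e-04 -1.e+00]
side drawer_front []
side drawer_in [(0.97, [572, -122, 12])]
side punch [(0.55, [397, -462, -1]), (0.47, [416, -266, -3]), (0.42, [571, -119, 13])]
top drawer_front [(0.59, [469, 334, -7])]
top drawer_in [(0.65, [569, -124, 14])]
top punch [(0.69, [420, -267, -1]), (0.4, [397, -458, -1])]
```

View pics/d1.png

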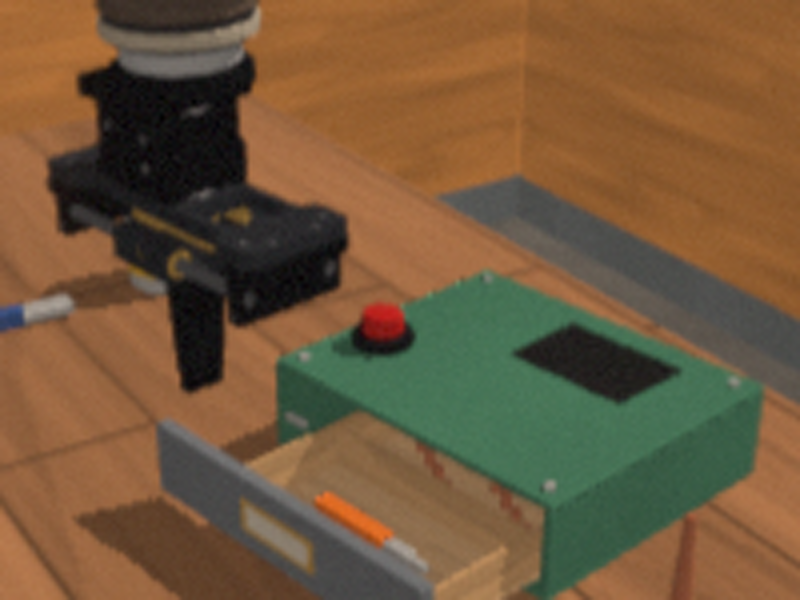

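View pics/d2.png

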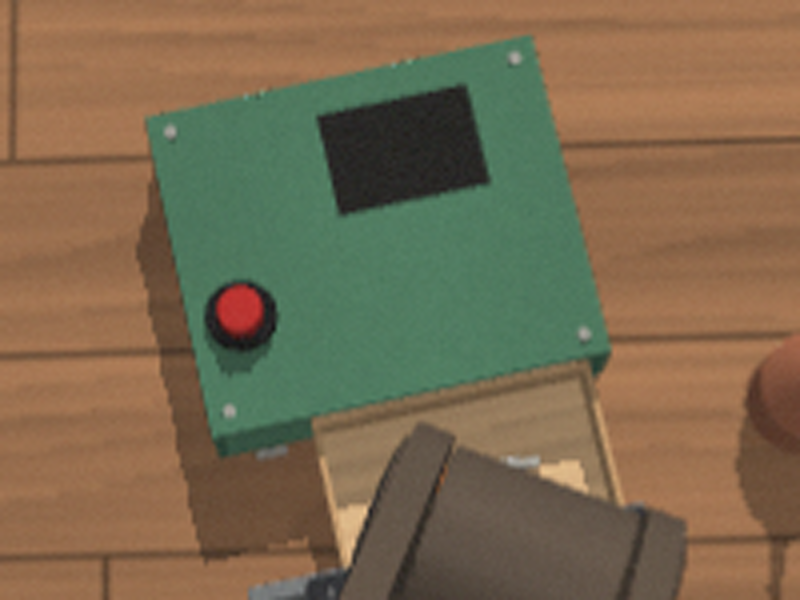

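The punch lies flat in the compartment at crop (370,530). I'll lower the fingers in front of the label plate.

```bash
python3 -m pendant '[0.003,-0.0034,0.13,0,1,0,0,0.13,0,1,0,0,0.09,0,1,0,0,0,0,1,0,0,0,0,1]'; python3 plan.py 490 -111 22 10.7
```

```text
t: 19.85
eef_pos: [461.0, -116.4, 25.2]
tcp_rot: [3.141, -0.001, 0.187]
ft_force: [0.2, -0.1, -0.2]
opening: 0.002
t 19.85 pos [ 461.  -116.4   25.2] yaw 10.72 F [ 0.24 -0.09 -0.24] j6 1.0 open 0.0
shift frac in present frame [0.0738 0.0003 0.0082] | in frame after turn [0.0738 0.0003 0.0082] | turn frac 0.0001 tilt z [ 1.e-03 -3.e-04 -1.e+00]
```

```bash
python3 -m pendant '[0.03,0,0,0,1,0.025,0,0,0,1,0.015,0,0,0,1,0,0,0,0,1]'; python3 -m pendant '[0.01,0,0,0,1,0.01,0,0,0,1,0,0,0,0,1]';python3 -m pendant '[0.01,0,0,0,1,0.01,0,0,0,1,0,0,0,0,1]'
```

```text
t: 20.35
eef_pos: [488.4, -110.8, 24.3]
tcp_rot: [3.141, -0.0, 0.187]
ft_force: [0.3, 0.5, 0.0]
opening: 0.005
t: 20.72
eef_pos: [496.1, -109.5, 24.2]
tcp_rot: [3.142, -0.0, 0.187]
ft_force: [-0.8, 0.0, -0.7]
opening: 0.0
t: 21.1
eef_pos: [503.7, -107.9, 24.1]
tcp_rot: [-3.141, 0.0, 0.187]
ft_force: [-2.1, -0.2, 0.6]
opening: 0.006
```

```bash
python3 -m pendant '[0.01,0,0,0,1,0.01,0,0,0,1,0.01,0,0,0,1,0.01,0,0,0,1,0.01,0,0,0,1,0.01,0,0,0,1]'; python3 -m pendant '[0.01,0,0,0,1,0.01,0,0,0,1,0.01,0,0,0,1,0.01,0,0,0,1,0.01,0,0,0,1,0.01,0,0,0,1]';  python3 - <<'E'
from h import *
crop("side",240,100,200,150,4,"pics/f1.png")
for th in ("drawer_front","drawer_in","punch"):
    print(th,[(round(d["confidence"],2),[round(v) for v in d["xyz"]]) for d in env.landmark_of(th,"side")])
E
python3 plan.py 590 -91.5 24 10.7
```

```text
t: 21.85
eef_pos: [527.3, -103.3, 24.1]
tcp_rot: [-3.141, 0.001, 0.187]
ft_force: [-6.1, 0.3, 0.5]
opening: 0.002
t: 22.6
eef_pos: [550.8, -98.8, 24.1]
tcp_rot: [-3.141, 0.001, 0.187]
ft_force: [-5.6, 1.1, 1.2]
opening: 0.005
drawer_front [(0.93, [562, -95, 36])]
drawer_in [(0.62, [626, -112, 12])]
punch [(0.78, [395, -457, -3]), (0.46, [415, -264, -7]), (0.43, [626, -110, 15])]
t 22.8 pos [550.8 -98.8  24.1] yaw 10.72 F [-5.57  2.12  0.61] j6 1.09 open 0.01
shift frac in present frame [0.0997 0.0003 0.0003] | in frame after turn [0.0997 0.0003 0.0003] | turn frac 0.0001 tilt z [-3.e-04  3.e-04 -1.e+00]
```

View pics/f1.png

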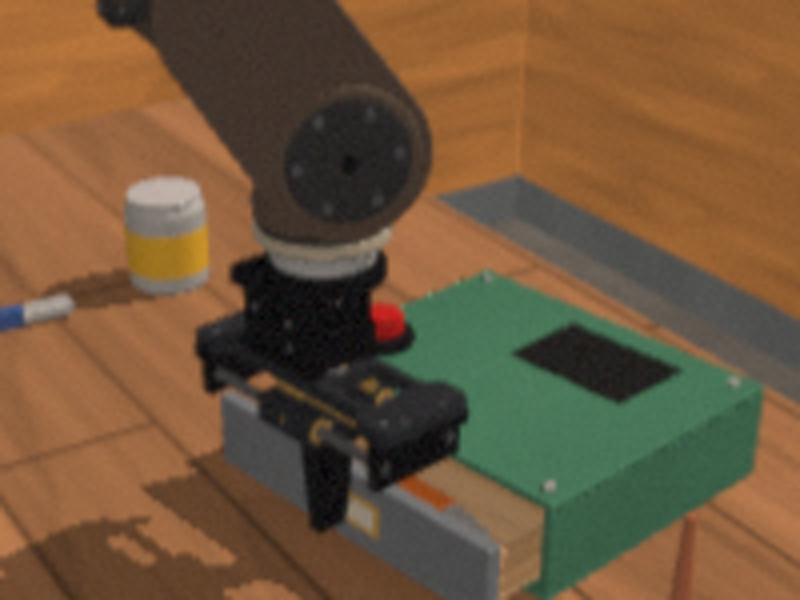

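The drawer follows (front at x=562) with about 6 N. I'll slow down near the catch.

```bash
python3 -m pendant '[0.01,0,0,0,1,0.01,0,0,0,1,0.01,0,0,0,1,0.01,0,0,0,1,0.008,0,0,0,1,0,0,0,0,1]'; python3 -m pendant '[0.004,0,0,0,1,0.004,0,0,0,1,0,0,0,0,1]'; python3 -m pendant '[0.003,0,0,0,1,0.003,0,0,0,1,0,0,0,0,1]'
```

```text
t: 23.55
eef_pos: [569.6, -95.2, 24.1]
tcp_rot: [-3.141, 0.0, 0.187]
ft_force: [-4.8, 1.9, 0.7]
opening: 0.003
t: 23.92
eef_pos: [572.5, -94.6, 24.1]
tcp_rot: [-3.141, 0.001, 0.187]
ft_force: [-6.5, 2.0, 2.0]
opening: 0.004
t: 24.3
eef_pos: [574.7, -94.2, 24.1]
tcp_rot: [-3.141, 0.001, 0.187]
ft_force: [-6.8, 2.4, 2.0]
opening: 0.002
```

```bash
for i in 1; do :; done; python3 -m pendant '[0.003,0,0,0,1,0.003,0,0,0,1,0,0,0,0,1]'; python3 -m pendant '[0.003,0,0,0,1,0,0,0,0,1]'; python3 -m pendant '[0.003,0,0,0,1,0,0,0,0,1]'; python3 -m pendant '[0.003,0,0,0,1,0,0,0,0,1]'
```

```text
t: 24.68
eef_pos: [577.0, -93.8, 24.1]
tcp_rot: [-3.141, 0.001, 0.187]
ft_force: [-6.8, 1.9, 3.1]
opening: 0.004
t: 24.92
eef_pos: [578.1, -93.5, 24.1]
tcp_rot: [-3.141, 0.001, 0.187]
ft_force: [-7.6, 0.9, 3.1]
opening: 0.004
t: 25.18
eef_pos: [579.3, -93.3, 24.1]
tcp_rot: [-3.141, 0.001, 0.187]
ft_force: [-7.4, 1.3, 2.5]
opening: 0.001
t: 25.42
eef_pos: [580.4, -93.1, 24.1]
tcp_rot: [-3.141, 0.001, 0.187]
ft_force: [-7.9, 1.1, 3.6]
opening: 0.004
```

```bash
python3 -m pendant '[0.003,0,0,0,1,0,0,0,0,1]'; python3 -m pendant '[0.002,0,0,0,1,0,0,0,0,1]'; python3 -m pendant '[0.002,0,0,0,1,0,0,0,0,1]'; python3 - <<'E'
from h import *
crop("side",290,150,150,100,5,"pics/g1.png")
for th in ("drawer_front","release_top"):
    print(th,[(round(d["confidence"],2),[round(v) for v in d["xyz"]]) for d in env.landmark_of(th,"side")])
E
```

```text
t: 25.68
eef_pos: [581.8, -92.8, 24.1]
tcp_rot: [-3.141, 0.001, 0.187]
ft_force: [-7.1, 1.6, 2.4]
opening: 0.008
t: 25.92
eef_pos: [582.8, -92.6, 24.1]
tcp_rot: [-3.141, 0.001, 0.187]
ft_force: [-6.2, 2.8, 0.7]
opening: 0.003
t: 26.18
eef_pos: [583.8, -92.5, 24.1]
tcp_rot: [-3.141, 0.0, 0.187]
ft_force: [-5.2, 1.9, 1.3]
opening: 0.003
drawer_front [(0.9, [595, -89, 35])]
release_top []
```

View pics/g1.png

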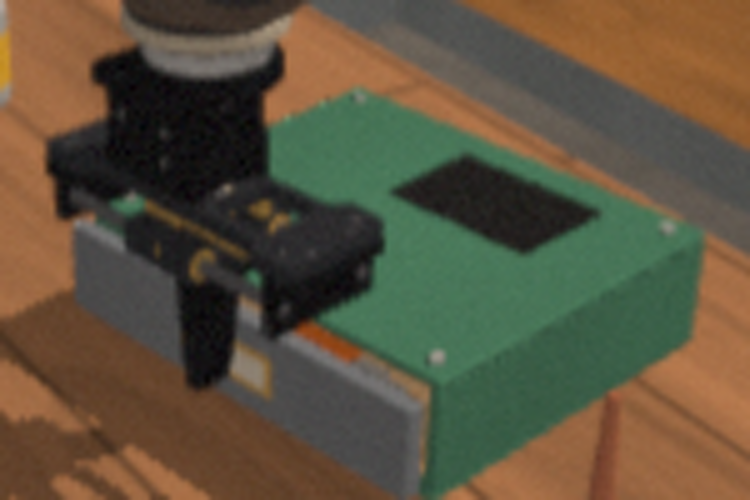

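The force is falling from 7.9 to 5.2 N, so it is over the catch's crest. The front now stands where it was latched, and I'll press in fine steps.

```bash
python3 -m pendant '[0.002,0,0,0,1,0,0,0,0,1]'; python3 -m pendant '[0.0015,0,0,0,1,0,0,0,0,1]'; python3 - <<'E'
from h import *
crop("top",260,80,150,130,5,"pics/g2.png")
E
```

```text
t: 26.58
eef_pos: [584.6, -92.8, 24.2]
tcp_rot: [-3.142, 0.0, 0.187]
ft_force: [-5.4, -0.8, 1.4]
opening: 0.009
t: 26.82
eef_pos: [585.1, -92.7, 24.2]
tcp_rot: [-3.141, 0.0, 0.187]
ft_force: [-5.0, -0.1, 0.2]
opening: 0.007
```

View pics/g2.png

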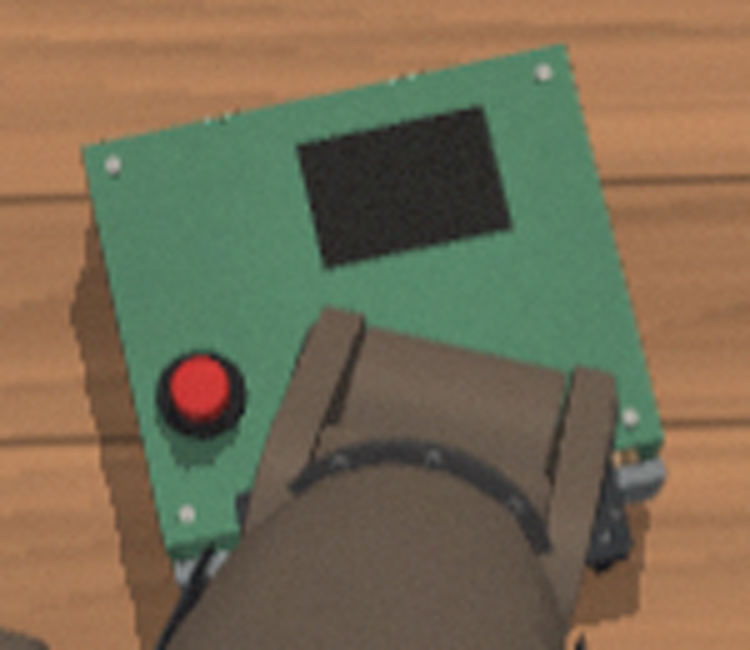

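```bash
python3 -m pendant '[0.0015,0,0,0,1,0,0,0,0,1]'; python3 -m pendant '[0.0015,0,0,0,1,0,0,0,0,1]'; python3 - <<'E'
from h import *
for f in("top0","x"):
    im=cv2.imread("pics/top0.png")[:,:,::-1].copy() if f=="top0" else env.read_camera("top")
    m=color(im,"red"); p=np.argwhere(m[120:190,270:330])
    print(len(p),p.mean(0))
E
```

```text
t: 27.12
eef_pos: [585.4, -92.6, 24.2]
tcp_rot: [-3.141, 0.001, 0.187]
ft_force: [-6.6, -0.1, 1.3]
opening: 0.004
t: 27.38
eef_pos: [585.6, -92.6, 24.2]
tcp_rot: [-3.141, 0.002, 0.187]
ft_force: [-8.5, -0.3, 3.1]
opening: 0.006
104 [36.89423077 29.49038462]
105 [36.94285714 29.5047619 ]
```

The buffer is felt now, with force rising while position barely moves. I'll press a bit more, staying well under 18 N, then ease back.

```bash
python3 -m pendant '[0.0015,0,0,0,1,0,0,0,0,1]'; python3 -m pendant '[0.001,0,0,0,1,0,0,0,0,1]'
```

```text
t: 27.68
eef_pos: [585.9, -92.5, 24.2]
tcp_rot: [-3.141, 0.002, 0.187]
ft_force: [-10.4, -2.0, 4.1]
opening: 0.004
t: 27.92
eef_pos: [586.0, -92.5, 24.2]
tcp_rot: [-3.141, 0.003, 0.187]
ft_force: [-11.8, -2.7, 4.5]
opening: 0.005
```

```bash
python3 -m pendant '[-0.004,0,0,0,1,-0.004,0,0,0,1,0,0,0,0,1]'; python3 -m pendant '[-0.006,0,0,0,1,-0.004,0,0,0,1,0,0,0,0,1]'; python3 -m pendant '[-0.01,0,0,0,1,0,0,0,0,1]'; python3 - <<'E'
from h import *
crop("side",290,150,150,100,5,"pics/g3.png")
for th in ("drawer_front","release_top"):
    print(th,[(round(d["confidence"],2),[round(v) for v in d["xyz"]]) for d in env.landmark_of(th,"side")])
E
```

```text
t: 28.3
eef_pos: [584.0, -92.9, 24.2]
tcp_rot: [-3.141, 0.0, 0.187]
ft_force: [-6.2, -0.9, 1.4]
opening: 0.006
t: 28.68
eef_pos: [580.8, -93.7, 24.4]
tcp_rot: [3.141, -0.001, 0.187]
ft_force: [-0.8, -0.2, 0.7]
opening: 0.003
t: 28.92
eef_pos: [576.3, -94.3, 24.2]
tcp_rot: [-3.142, -0.0, 0.187]
ft_force: [0.1, 0.6, -1.1]
opening: 0.005
drawer_front [(0.63, [592, -91, 35])]
release_top []
```

View pics/g3.png

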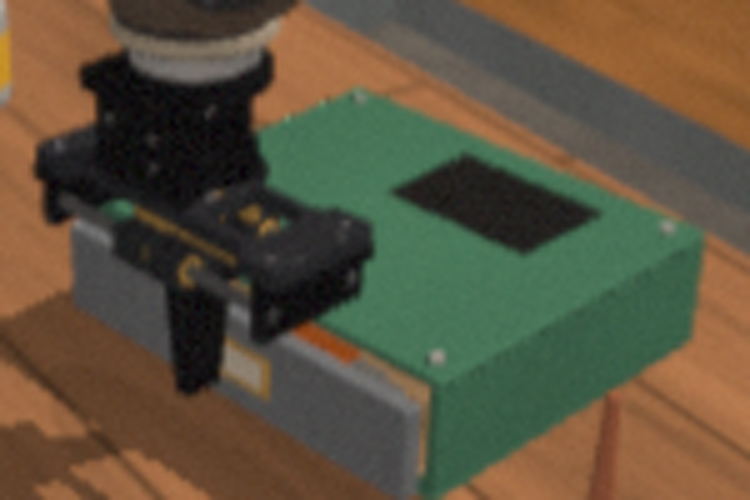

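The force went to zero while the drawer stayed put, so it is latched. I'll withdraw fully and check with both cameras.

```bash
python3 -m pendant '[-0.05,0,0,0,1,-0.1,0,0,0,1,-0.02,0,-0.1,0,1,0,0,-0.15,0,1,0,0,-0.15,0,1,0,0,-0.1,0,1,0,0,0,0,1,0,0,0,0,1,0,0,0,0,1,0,0,0,0,1]'; python3 - <<'E'
from h import *
a=env.read_camera("side");b=env.read_camera("top")
cv2.imwrite("pics/e_s.png",a[:,:,::-1]);cv2.imwrite("pics/e_t.png",b[:,:,::-1])
for c in("side","top"):
  for th in ("drawer_front","release_top","punch","chisel","tin","oilcan"):
    print(c,th,[(round(d["confidence"],2),[round(v) for v in d["xyz"]]) for d in env.landmark_of(th,c)])
E
```

```text
t: 30.32
eef_pos: [509.4, -106.8, 223.2]
tcp_rot: [-3.141, 0.001, 0.187]
ft_force: [0.6, -1.0, 0.3]
opening: -0.0
side drawer_front [(0.56, [592, -90, 36]), (0.46, [657, -101, 12])]
side release_top [(0.61, [670, 21, 92])]
side punch [(0.84, [399, -458, -3]), (0.48, [414, -266, -5]), (0.41, [656, -105, 16])]
side chisel [(0.59, [469, 331, -1])]
side tin [(0.73, [646, 346, 0]), (0.26, [668, 18, 93])]
side oilcan [(0.3, [643, 345, 2])]
top drawer_front []
top release_top [(0.57, [669, 23, 94])]
top punch [(0.58, [398, -460, -1]), (0.5, [418, -268, -1]), (0.32, [471, 334, -3])]
top chisel [(0.92, [468, 335, -4])]
top tin [(0.94, [650, 344, -2])]
top oilcan [(0.58, [619, -347, 4])]
```

View pics/e_s.png

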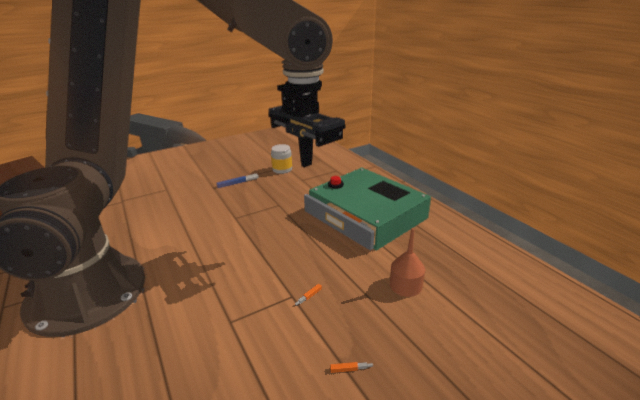

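View pics/e_t.png

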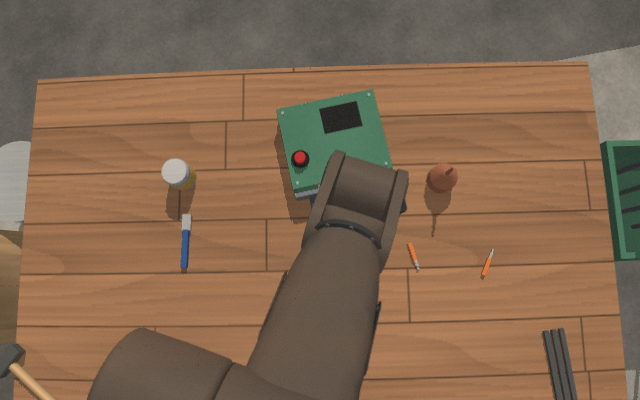

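The drawer is shut at (340,225), the button is up at (336,181), and the chisel, tin, oil can and decoys are unmoved. I'll hand the job in.

```bash
python3 -c "
from cell import env
s=env.state();print(s['t'],s['ft_force']);print(env.job_done())"
```

```text
31.025 [-0.54873497  0.52834782  0.01010551]
the job is handed in; nothing more can be done
None
```

I opened the drawer with the red button, laid the largest orange punch in the front compartment, and pushed the drawer shut. I handed the job in at about 31 s of the 72 s allowed.

- **Forces:** The highest readings between moves were about 6 N on the button and 13 N on the drawer, all directions combined. The drawer reading came against the rubber buffer. These are readings at the end of each move, so a brief peak within a move could have gone unseen.
- **Punch:** It touched the compartment floor at the expected height, with a reading of about 5 N. The picture showed it lying flat before I closed the drawer.
- **Drawer:** When I backed the fingers off, the force fell to zero and the drawer stayed put. Its front was at x ≈ 592 mm, the same as before it was opened, and still there about 1.4 s later.
- **Left alone:** The chisel, tin, oil can and the two smaller punches are unmoved within measuring error.

**Checks that failed or disagreed:**
- I did not see the button dip and jump back. I take the catch to be engaged from the force falling off near the end of the push and from the drawer staying shut.
- In the last pictures the top camera could not see the drawer front because the arm was in the way. The side-camera network placed the oil can where the tin stands, at low confidence. The picture and the top camera show it in its place.

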